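Seat a specimen in the bench micrometer and close it by the ratchet

TASK

Push the loose specimen carrier along its channel until it sits fully home against the brass stop of the bench micrometer, with no more than a gentle push. Then turn the black ratchet knob on top clockwise (seen from above) until the spindle has closed on the specimen and the ratchet slips and clicks; stop after one or two clicks and let go, leaving the specimen held. Do not disturb the things standing round it.

Things in the scene. Friction and masses are not known exactly. Their poses are not given: they have to be found in the camera images.
- micrometer: Grey bench micrometer fixed to the worktop: base 145 x 90 x 20 mm, two steel rails (13 mm high, 41 mm apart) as a channel along x, column at the back (+x) and an arm over the channel (top 117 mm up, front edge 19 mm before the spindle axis). Origin on the worktop under the spindle axis; x runs along the channel from its open front to the stop, z up. Spindle, thimble and knob share z.
- end_stop: Brass block 8 x 36 x 16 mm fixed at the inner end of the channel; origin at the middle of the lower edge of the face that the carrier meets, 25 mm behind the spindle axis. Takes at most a gentle push.
- stop_face (a point): Point on the front face of the brass stop, 6 mm above the channel floor; axes as the micrometer's. The carrier is home when the carrier's nose meets it.
- carrier: Loose aluminium carrier (about 150 g) in the channel, 15 to 30 mm short of home: plate 125 x 38 x 8 mm with an amber resin specimen (29 mm diameter, top 23 mm above the underside) and an upright push tab 8 x 34 x 40 mm at its front end. Origin on its underside below the specimen, x towards the stop. Slides on the channel floor, 20 mm above the worktop, 1.5 mm play each side.
- carrier_nose (a point): Middle of the carrier's inner end face, 6 mm above its underside, 25 mm along +x from the carrier's origin.
- push_tab (a point): Middle of the outer (front) face of the carrier's push tab, 22 mm above the carrier's underside (so 42 mm above the worktop; the tab reaches from 20 to 60 mm above it). Push here along the carrier's +x.
- spindle: Steel spindle 9 mm thick with a flat 12 mm end, coming down out of the arm; origin at its lowest point. It does not rotate; it goes down 4 mm per radian (25 mm a turn) of the thimble. It begins 1.2 to 6 mm above the specimen.
- thimble: Aluminium thimble with black marks, 39 mm diameter, 18 mm high, 127 to 145 mm above the worktop; drives the spindle; clockwise from above closes. Turning it takes about 0.18 N m and it stays where it is left. At a pause in free turning the torque fades or reverses (up to 0.18 N m); once the spindle presses it springs back: 0.1 to 0.25 N m more against the turn.
- ratchet_knob: Black fluted knob, 44 mm diameter, 147 to 179 mm above the worktop, white line on top; drives the thimble below by a ratchet. At first its x axis is in line with the thimble's. When the spindle presses, the thimble stalls; above about 0.4 N m the knob slips on it. A click is 0.42 rad of slip: torque rises to a peak, then drops. From first touch to first slip: 0.1 to 0.3 rad.
- knob_grip (a point): Point on the knob's axis 167 mm above the worktop, where to grip it from above.
- vial: Screw-cap sample vial, 34 mm diameter, 60 mm high, standing loose beside the micrometer; origin at its foot.
- slide_pack: Small green box of slides 27 x 80 x 22 mm lying loose beside the micrometer; origin at its underside.
- label_tape: Roll of white tape 62 mm diameter, 19 mm high, lying loose behind the micrometer.
- dropper: Dropper bottle with black rubber top, 33 mm diameter, 102 mm high, standing loose behind the micrometer; origin at its foot.
Not all that is in view belongs to the job. Of the things that look like the micrometer, the smaller one is meant. Leave any purple look-alike of the carrier alone.

How it is judged:
On the way, in this order (a step that is already met when the one before it is completed fails the run):
1. the carrier is home against the brass stop (x of carrier_nose in the frame of stop_face above -0.0018 m), for 0.2 s.
2. the spindle presses the specimen and the ratchet has slipped at least one click (x of carrier_nose in the frame of stop_face above -0.0018 m and contact force between spindle and carrier above 8 N and angle between the x axis of ratchet_knob and the x axis of thimble, either way round above 0.3 rad), for 0.2 s.
At the end, for the whole second after the job is handed in: The carrier is home (its nose within 1.8 mm of the brass stop) and at rest, the spindle presses on the specimen with more than 8 N, the knob has slipped on the thimble by one or two clicks (0.30 to 1.05 rad) and stands still (all of step 2 and angle between the x axis of ratchet_knob and the x axis of thimble, either way round below 1.05 rad and linear speed of carrier below 0.01 m/s and angular speed of ratchet_knob below 0.05 rad/s); the robot touches nothing.
It fails at once if the carrier is pushed against the brass stop with more than 20 N (contact force between carrier and end_stop above 20 N).
It fails at once if the ratchet is turned on past two clicks (angle between the x axis of ratchet_knob and the x axis of thimble, either way round above 1.05 rad).
It fails at once if the vial, slide box, roll of tape or dropper bottle is moved more than 15 mm (distance of any of vial, slide_pack, label_tape, dropper from where it was at the start of the episode above 0.015 m).
It also fails if it takes over 58 s, if anything falls off the work surface, if the arm or the gripper's body presses on something with over 40 N, if the wrist force passes 120 N, or if a joint passes its speed limit or range.

ROBOT

A 6-joint arm with a two-finger parallel gripper is mounted at the origin on a cart in front of the work surface, level with it; the furniture and walls round the work are solid. World frame = base frame: x ahead of the robot, y to its left, z up, the work surface at z = 0. Lengths are in m, angles in rad, forces in N, time in s.
With the tool pointing down it reaches from about 0.375 to 0.975 m from the base axis. Payload 3.8 kg.
Tool frame: the origin (TCP) lies where the fingers leave the gripper's body, on its centre line; the fingertips stand 73 mm ahead of it and the grasp point (between the pads) lies 54 mm ahead of it; z points along the fingers, y is the line along which they close (so a half turn about z gives the same grasp; the last joint's range is limited). The gripper opens to 85 mm and grips with 20 to 120 N. Pads are 22 mm wide; open, the fingers measure 114 mm over their backs; the gripper's body (76 mm by 85 mm) begins 54 mm behind the grasp point. The pads swing forward as they close: fully open they stand 13 mm farther back than shut.
Start: joints at [1.212, 0.264, 1.604, -0, 1.274, -0.037], TCP at [0.213, 0.64, 0.304] pointing down, gripper open.
Joint ranges: [-2.63, 2.63], [-0.94, 2.18], [0.31, 2.57], [-1.31, 4.45], [0, 2.66], [-2.55, 2.55]. Speed limits (rad/s): [2.57, 2.57, 3.14, 3.14, 3.14, 3.14].

INTERFACE

Orientations are given as a rotation vector (axis times angle).
In Python, from workcell import read_state, viewer, bot gives the robot as it stands.
- The arm moves only by the tool jog_arm, never from a script. Its argument "increments" is a list that holds one entry, the list of rows, each a list of 7 numbers: the shift along the tool's x, y, z in units of 30 mm (1.0 is 30 mm), then the turn, a rotation vector about the tool's x, y, z in units of 6 degrees (1.0 is 6 degrees), then the opening, from -1 (shut) to 1 (fully open). A call has exactly 5 rows; each row shifts and turns the commanded pose from where the row before left it, along the tool's axes as they then stand; what a row does not reach is not made up. A row lasts 1/12 s, in which the tool goes at most 41.7 mm and 7.16 degrees, less where a joint would pass 70% of its speed; a pose out of reach is approached as far as the arm can. A call is refused whole if a number of a shift passes 1 or a number of a turn 1, either way. A call with a gripper value outside its range is refused whole. The fingers move at their own pace and stop on an object; "force" is the grip in N (left out, the last holds). Time passes only in rows, so rows that do not move let the fingers close, or fill a call up. It gives the time, the measured TCP pose, the force, the opening and the grip force at its end, in the units of the state.
- read_state(): the state, without advancing time (a new reading comes with each control period).
- viewer.read_camera(name): name is "scene" or "top" or "wrist"; returns (picture, depth): 420x560x3 uint8, blue, green, red; 420x560 float32, m along the optical axis (not along the pixel's ray), 0 where there is no reading.
- viewer.camera_params(name): a dict with "fx", "fy", "cx", "cy" (pixels), "R" (3x3) and "t" (3): a world point X has camera coordinates R X + t; the wrist camera has in their place "hand_eye" (4x4, takes a point from camera to tool coordinates, whose origin is the TCP and whose axes are the flange's). Camera axes: x right, y down, z forward; pixel columns grow to the right and rows downward; lengths in m; the calibration is good to about 2 mm. A picture is of the moment at which its call begins: read the wrist's pose just before it. camera_params takes no time and is no camera call.
- bot.finish_job(): hands the job in; it is judged then, once.
The state is a dict: "time": time; "q": joint angles; "joint_vel": joint speeds; "joint_torque": joint torques, N m; "tool_pos": TCP position; "tcp_rot": TCP orientation; "wrist_force": force on the tool from outside, world axes, zero at the start; "torque": the same for the moment, N m; "width": opening from 0.0 (shut) to 1.0 (fully open); "grip_force": force on a finger pad.
Only numpy, scipy, OpenCV 4.12 (cv2) and the standard library are available. Lean on these libraries where they do the work, as an engineer would, in place of code of your own. Each camera call takes 0.05 s, during which the arm holds its last target. There are 200 camera calls.

## Working session

There is one attempt and no reset: what is moved stays moved. The work goes in short steps, Python scripts to look and compute and a tool call to move; the robot and the scene stay as the last step left them, time stands still between calls to the robot, and variables do not carry over. Pictures are saved under pics/ and viewed, at most 10 in all, crops included, and the job is handed in when it is done.

Besides the shell and the picture viewer there is one more tool, called as a command line: name --argument value ..., lists and objects as JSON in quotes. jog_arm: Moves the arm, as the interface text tells. Its arguments: {"type":"object","properties":{"increments":{"type":"array","items":{"type":"array","items":{"type":"array","items":{"type":"number"}}}},"force":{"type":"number"}},"required":["increments"]}

```bash
mkdir -p pics; python3 - <<'E'
from workcell import read_state, viewer, bot
import cv2,numpy as np
np.set_printoptions(precision=4,suppress=True)
s=read_state();print(s)
for n in("scene","top"):
    p,d=viewer.read_camera(n);cv2.imwrite(f"pics/{n}0.png",p);np.save(f"pics/{n}0.npy",d)
    print(n,viewer.camera_params(n))
print(viewer.camera_params("wrist"))
E
```

```text
{'time': 0.0, 'q': array([ 1.2121,  0.2648,  1.6054, -0.    ,  1.2737, -0.0369]), 'joint_vel': array([-0.0002, -0.0012,  0.0008, -0.0016, -0.0005,  0.0006]), 'joint_torque': array([ -0.0015, -51.5101, -36.7313,  -0.0002,   0.0128,   0.    ]), 'tool_pos': array([0.2133, 0.6398, 0.3025]), 'tcp_rot': array([-0.5032, -3.1006,  0.0035]), 'wrist_force': array([-0.2229,  0.2201,  0.0359]), 'torque': array([-0.0353, -0.0312,  0.071 ]), 'grip_force': 0.0, 'width': 0.9975406266142353}
scene {'fx': 430.83028012654137, 'fy': 430.83028012654137, 'cx': 282.4029518754776, 'cy': 211.9730003438021, 'R': array([[ 0.6506, -0.7594,  0.0061],
       [-0.3464, -0.3039, -0.8875],
       [ 0.6758,  0.5753, -0.4608]]), 't': array([-0.6186,  0.1459,  0.7917])}
top {'fx': 384.0455129710381, 'fy': 384.0455129710381, 'cx': 281.9072162527066, 'cy': 212.9263184343082, 'R': array([[-0.0206, -0.9996,  0.0195],
       [-0.9939,  0.0184, -0.1089],
       [ 0.1085, -0.0216, -0.9939]]), 't': array([-0.3862,  0.5094,  0.919 ])}
{'fx': 320.4846335289562, 'fy': 320.4846335289562, 'cx': 281.5323867424385, 'cy': 211.6439870092857, 'hand_eye': array([[ 0.001 , -0.9584, -0.2856,  0.0726],
       [ 1.    ,  0.0007,  0.001 , -0.0004],
       [-0.0007, -0.2856,  0.9584, -0.0702],
       [ 0.    ,  0.    ,  0.    ,  1.    ]])}
```

View pics/scene0.png

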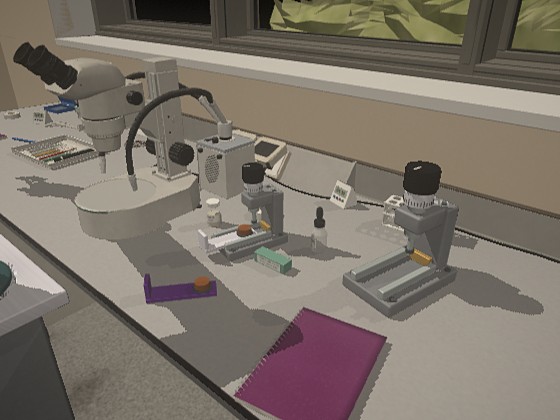

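View pics/top0.png

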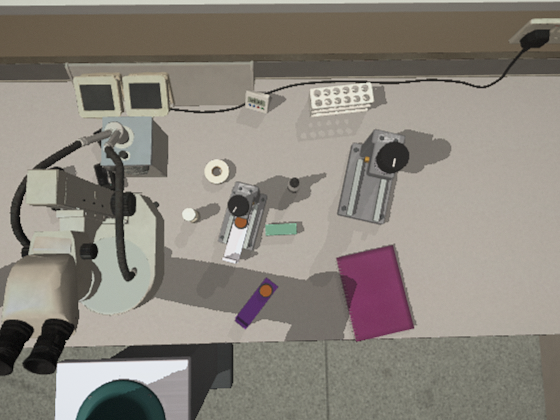

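The scene view shows the small micrometer with its knob at (253,172), the white-looking carrier with its tab at (203,240) and the specimen at (245,230). In the top view the knob is at (238,205), specimen (241,222), tab (232,258), vial (190,215), slide box (282,229), dropper (293,185) and tape (217,172).

```bash
cat > h.py <<'E'
import numpy as np,cv2
from scipy.spatial.transform import Rotation as Ro
from workcell import read_state, viewer, bot
np.set_printoptions(precision=4,suppress=True)
def cam(n,s=None):
    c=viewer.camera_params(n);K=(c['fx'],c['fy'],c['cx'],c['cy'])
    if n=='wrist':
        H=c['hand_eye'];Rt=Ro.from_rotvec(s['tcp_rot']).as_matrix()
        return K,Rt@H[:3,:3],Rt@H[:3,3]+s['tool_pos']   # cam->world
    return K,c['R'].T,-c['R'].T@c['t']
def ray(C,u,v):
    K,R,o=C;return o,R@np.array([(u-K[2])/K[0],(v-K[3])/K[1],1.])
def plane(C,u,v,z):
    o,d=ray(C,u,v);return o+d*(z-o[2])/d[2]
def cloud(C,d):
    K,R,o=C;v,u=np.mgrid[:d.shape[0],:d.shape[1]]
    P=np.stack([(u-K[2])/K[0]*d,(v-K[3])/K[1]*d,d],-1)@R.T+o
    P[d==0]=np.nan;return P
E
python3 - <<'E'
from h import *
C=cam('top');p=cv2.imread('pics/top0.png');d=np.load('pics/top0.npy');P=cloud(C,d)
hsv=cv2.cvtColor(p,cv2.COLOR_BGR2HSV)
roi=np.zeros(d.shape,bool);roi[160:270,180:305]=1
Z=P[...,2]
print('table z',np.nanmedian(Z[260:270,185:200]))
k=roi&(Z>.165)&(Z<.195);k[:, :215]=0;k[:,260:]=0
v,u=np.nonzero(k);(cc,r)=cv2.minEnclosingCircle(np.stack([u,v],1).astype(np.float32));print('knob',np.median(P[k],0),cc,r,plane(C,*cc,.179),len(u))
def comp(m,n,z):
    v,u=np.nonzero(m&roi);
    print(n,len(u),u.mean(),v.mean(),plane(C,u.mean(),v.mean(),z),np.nanmedian(P[m&roi],0),cv2.minAreaRect(np.stack([u,v],1).astype(np.float32)))
h,s,vv=cv2.split(hsv)
comp((h>4)&(h<16)&(s>120),'specimen',.043)
g=(h>60)&(h<90)&(s>60);comp(g,'slides',.022)
w=(vv>185)&(s<40);w[:, :220]=0;w[:225]=0;w[:,260:]=0
comp(w,'carrier',.03)
t=roi&(Z>.045)&(Z<.075);t[:240]=0;comp(t,'tab',.06)
# scene camera
C=cam('scene');p=cv2.imread('pics/scene0.png');d=np.load('pics/scene0.npy');P=cloud(C,d)
print('scene knob top',P[166:172,246:260].reshape(-1,3)[::9]);
big=cv2.resize(p[150:290,170:350],None,fx=4,fy=4,interpolation=cv2.INTER_CUBIC);cv2.imwrite('pics/sc.png',big)
E
```

```text
table z -0.0007217080805039799
knob [ 0.5057 -0.2995  0.1787] (237.5, 204.5) 10.79361629486084 [ 0.5051 -0.3004  0.179 ] 356
specimen 98 240.31632653061226 222.14285714285714 [ 0.4799 -0.2941  0.043 ] [ 0.4802 -0.2933  0.0426] ((240.21697998046875, 222.49057006835938), (11.400925636291504, 9.3405179977417), 15.945395469665527)
slides 292 280.43150684931504 229.00342465753425 [ 0.4627 -0.3918  0.022 ] [ 0.4626 -0.3908  0.0222] ((280.5, 229.0), (10.0, 29.0), 90.0)
carrier 548 235.63868613138686 242.29379562043795 [ 0.4316 -0.2811  0.03  ] [ 0.4328 -0.2795  0.0284] ((239.9556121826172, 245.37713623046875), (32.9492301940918, 43.055999755859375), 6.709836483001709)
tab 50 228.76 259.28 [ 0.3908 -0.2676  0.06  ] [ 0.3914 -0.2683  0.0601] ((228.7924346923828, 259.22637939453125), (14.285496711730957, 3.5713741779327393), 15.945395469665527)
scene knob top [[ 0.4897 -0.2969  0.1794]
 [ 0.5012 -0.3109  0.1797]
 [ 0.4914 -0.3065  0.1793]
 [ 0.5053 -0.3181  0.1782]
 [ 0.4928 -0.3163  0.1793]
 [ 0.4856 -0.3093  0.1774]
 [ 0.4986 -0.3217  0.1768]
 [ 0.4906 -0.3154  0.1754]
 [ 0.483  -0.3089  0.1739]
 [ 0.4949 -0.3223  0.1738]]
```

View pics/sc.png

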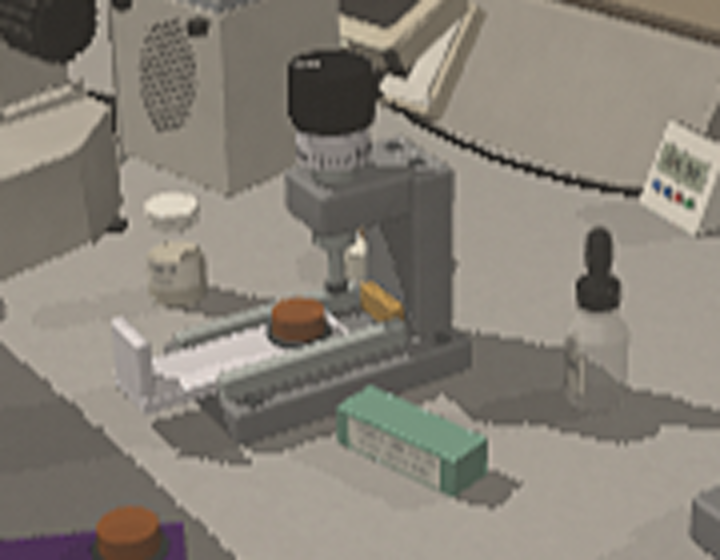

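The crop confirms the layout: the carrier is loose at the front with its tab at about (130,360) in the crop, and the spindle is above the channel. The large stereo microscope stands between the arm's start and the work, so I'll check heights along the path.

```bash
python3 - <<'E'
from h import *
H=np.full((16,24),0.)
for n in('scene','top'):
    P=cloud(cam(n),np.load(f'pics/{n}0.npy')).reshape(-1,3);P=P[np.isfinite(P).all(1)]
    i=np.floor(P[:,0]/.05).astype(int);j=np.floor((P[:,1]+.5)/.05).astype(int)
    ok=(i>=0)&(i<16)&(j>=0)&(j<24)
    np.maximum.at(H,(i[ok],j[ok]),P[ok,2])
print('cols y from -.5 step .05; rows x');print('      ',*[f"{-50+5*j:4d}" for j in range(24)])
for i in range(16): print(f"{i*.05:.2f}",*[f"{int(100*h):4d}" for h in H[i]])
P=cloud(cam('top'),np.load('pics/top0.npy'))
print(P[195:215:3,238:242,:].mean(1)) 
C=cam('top');print('vial',plane(C,190,215,.06),'tape',plane(C,217,172,.019),'dropper',plane(C,293,185,.1))
E
```

```text
cols y from -.5 step .05; rows x
        -50  -45  -40  -35  -30  -25  -20  -15  -10   -5    0    5   10   15   20   25   30   35   40   45   50   55   60   65
0.00    0    0    0    0    0    0    0    1    8    8    7    2    1    0    0    0    0    0    0    0    0    0    0    0
0.05    0    0    0    0    0    0    0    0    4   12   12    3    0    0    0    0    0    0    0    0    0    0    0    0
0.10    0    0    0    0    0    0    0    0    0    1    1    0    0    0    0    0    0    0    0    0    0    0    0    0
0.15    0    0    0    0    0    0    0    0    0    0    0    0    0    0    0    0    0    0    0    0    0    0    0    0
0.20    0    0    0    4    4    0    0    0   39   39   39   39    0    0    0    0    0    0    0    0    0    0    0    0
0.25    0    0    2    2    4    0    0    0   40   41   40    7    0    0    0    0    0    0    0    0    0    0    0    0
0.30    0    0    2    2    0    0    0    4   36   37   37   35    0    0    0    0    0    0    0    0    0    0    0    0
0.35    0    0    0    0    6    2    0   28   35   37   37   16 
[... 645 characters left out ...]
   0    0    0    0    0    0    0    0
0.65    0    0    0    0    0    0    0   14   21   21   14    3    0    0    0    0    0    0    1    0    0    0    0    0
0.70    0    0    0    0    0    0    0   14   14   14   14    7    0    0    0    0    0    0    0    0    0    0    0    0
0.75    6    0    5    5    1    1    1   10   10   10    9   10    0    0    0    0    0    0    0    0    0    0    1    0
[[ 0.5252 -0.3048  0.1786]
 [ 0.5187 -0.3048  0.1793]
 [ 0.5124 -0.3047  0.1789]
 [ 0.506  -0.3047  0.1797]
 [ 0.4998 -0.3046  0.179 ]
 [ 0.4935 -0.3045  0.1787]
 [ 0.4873 -0.3044  0.1778]]
vial [ 0.4978 -0.1758  0.06  ] tape [ 0.6103 -0.2343  0.019 ] dropper [ 0.5589 -0.4216  0.1   ]
```

```bash
cat >> h.py <<'E'
def sim(rows,s=None,show=5):
    s=s or read_state();p=np.array(s['tool_pos']);R=Ro.from_rotvec(s['tcp_rot']).as_matrix();i=0
    for n,r in rows:
        for _ in range(n):
            p=p+R@(np.array(r[:3])*.03);R=R@Ro.from_rotvec(np.radians(6*np.array(r[3:6]))).as_matrix();i+=1
            if i%show==0: print(i,p,'r%.3f'%np.hypot(*p[:2]),'yaw_y %.1f'%np.degrees(np.arctan2(R[1,1],R[0,1])))
    return p,R
def togo(target,s=None):
    s=s or read_state();R=Ro.from_rotvec(s['tcp_rot']).as_matrix()
    print('pos',s['tool_pos'],'yaw_y %.2f'%np.degrees(np.arctan2(R[1,1],R[0,1])),'units',R.T@(np.array(target)-s['tool_pos'])/.03)
    print('t',s['time'],'q',s['q'],'F',s['wrist_force'],'T',s['torque'],'w',s['width'],s['grip_force'])
E
python3 - <<'E'
from h import *
sim([(10,[-.9,0,-.65,0,0,.4]),(20,[-1,0,0,0,0,.45]),(10,[-.9,-.65,0,0,0,.45])])
E
```

```text
5 [0.3372 0.5869 0.4002] r0.677 yaw_y 59.6
10 [0.4473 0.5093 0.4977] r0.678 yaw_y 47.6
15 [0.5478 0.3984 0.4979] r0.677 yaw_y 34.1
20 [0.6196 0.267  0.4981] r0.675 yaw_y 20.6
25 [0.6587 0.1226 0.4983] r0.670 yaw_y 7.1
30 [ 0.6631 -0.027   0.4986] r0.664 yaw_y -6.4
35 [ 0.5402 -0.1389  0.4989] r0.558 yaw_y -19.9
40 [ 0.3946 -0.219   0.4992] r0.451 yaw_y -33.4
```

jog_arm --increments '[[[-0.9, 0, -0.65, 0, 0, 0.4, -1], [-0.9, 0, -0.65, 0, 0, 0.4, -1], [-0.9, 0, -0.65, 0, 0, 0.4, -1], [-0.9, 0, -0.65, 0, 0, 0.4, -1], [-0.9, 0, -0.65, 0, 0, 0.4, -1]]]'

```text
time: 0.52
tool_pos: [0.3381, 0.5865, 0.4014]
tcp_rot: [-0.827, -3.03, 0.002]
wrist_force: [0.2, 0.8, -0.7]
width: 0.294
grip_force: 0.0
```

jog_arm --increments '[[[-0.9, 0, -0.65, 0, 0, 0.4, -1], [-0.9, 0, -0.65, 0, 0, 0.4, -1], [-0.9, 0, -0.65, 0, 0, 0.4, -1], [-0.9, 0, -0.65, 0, 0, 0.4, -1], [-0.9, 0, -0.65, 0, 0, 0.4, -1]]]'

```text
time: 0.93
tool_pos: [0.4483, 0.5085, 0.4989]
tcp_rot: [-1.14, -2.927, 0.002]
wrist_force: [-0.2, 0.6, -0.1]
width: -0.003
grip_force: 0.0
```

jog_arm --increments '[[[-1, 0, 0, 0, 0, 0.45, -1], [-1, 0, 0, 0, 0, 0.45, -1], [-1, 0, 0, 0, 0, 0.45, -1], [-1, 0, 0, 0, 0, 0.45, -1], [-1, 0, 0, 0, 0, 0.45, -1]]]'

```text
time: 1.35
tool_pos: [0.5487, 0.3973, 0.4979]
tcp_rot: [-1.476, -2.772, 0.002]
wrist_force: [-0.0, 0.5, 0.0]
width: -0.001
grip_force: 0.0
```

jog_arm --increments '[[[-1, 0, 0, 0, 0, 0.45, -1], [-1, 0, 0, 0, 0, 0.45, -1], [-1, 0, 0, 0, 0, 0.45, -1], [-1, 0, 0, 0, 0, 0.45, -1], [-1, 0, 0, 0, 0, 0.45, -1]]]'

```text
time: 1.77
tool_pos: [0.6203, 0.2658, 0.4979]
tcp_rot: [-1.792, -2.58, 0.002]
wrist_force: [0.3, 0.6, -0.2]
width: 0.002
grip_force: 0.0
```

Tracks the simulation well.

jog_arm --increments '[[[-1, 0, 0, 0, 0, 0.45, -1], [-1, 0, 0, 0, 0, 0.45, -1], [-1, 0, 0, 0, 0, 0.45, -1], [-1, 0, 0, 0, 0, 0.45, -1], [-1, 0, 0, 0, 0, 0.45, -1]]]'

```text
time: 2.18
tool_pos: [0.659, 0.1212, 0.4979]
tcp_rot: [-2.083, -2.351, 0.002]
wrist_force: [0.1, 0.7, 0.5]
width: -0.001
grip_force: 0.0
```

jog_arm --increments '[[[-1, 0, 0, 0, 0, 0.45, -1], [-1, 0, 0, 0, 0, 0.45, -1], [-1, 0, 0, 0, 0, 0.45, -1], [-1, 0, 0, 0, 0, 0.45, -1], [-1, 0, 0, 0, 0, 0.45, -1]]]'

```text
time: 2.6
tool_pos: [0.663, -0.0284, 0.4979]
tcp_rot: [-2.344, -2.09, 0.002]
wrist_force: [-0.4, -1.4, -0.4]
width: 0.002
grip_force: 0.0
```

jog_arm --increments '[[[-0.9, -0.65, 0, 0, 0, 0.45, -1], [-0.9, -0.65, 0, 0, 0, 0.45, -1], [-0.9, -0.65, 0, 0, 0, 0.45, -1], [-0.9, -0.65, 0, 0, 0, 0.45, -1], [-0.9, -0.65, 0, 0, 0, 0.45, -1]]]'

```text
time: 3.02
tool_pos: [0.539, -0.1399, 0.498]
tcp_rot: [-2.574, -1.8, 0.002]
wrist_force: [0.7, -0.4, 0.1]
width: 0.001
grip_force: 0.0
```

jog_arm --increments '[[[-0.9, -0.65, 0, 0, 0, 0.45, -1], [-0.9, -0.65, 0, 0, 0, 0.45, -1], [-0.9, -0.65, 0, 0, 0, 0.45, -1], [-0.9, -0.65, 0, 0, 0, 0.45, -1], [-0.9, -0.65, 0, 0, 0, 0.45, -1]]]'

```text
time: 3.43
tool_pos: [0.3931, -0.2194, 0.4982]
tcp_rot: [-2.768, -1.485, 0.001]
wrist_force: [0.1, -1.2, -0.2]
width: -0.001
grip_force: 0.0
```

jog_arm --increments '[[[0, 0, 0, 0, 0, 1, -1], [0, 0, 0, 0, 0, 1, -1], [0, 0, 0, 0, 0, 1, -1], [0, 0, 0, 0, 0, 1, -1], [0, 0, 0, 0, 0, 1, -1]]]'

```text
time: 3.85
tool_pos: [0.3944, -0.2189, 0.4984]
tcp_rot: [-3.059, -0.713, 0.001]
wrist_force: [-0.3, 0.3, 0.4]
width: -0.002
grip_force: 0.0
```

jog_arm --increments '[[[0, 0, 0, 0, 0, 1, -1], [0, 0, 0, 0, 0, 1, -1], [0, 0, 0, 0, 0, 1, -1], [0, 0, 0, 0, 0, 1, -1], [0, 0, 0, 0, 0, 1, -1]]]'

```text
time: 4.27
tool_pos: [0.3945, -0.2188, 0.4983]
tcp_rot: [-3.139, 0.102, 0.001]
wrist_force: [0.5, -0.6, 0.1]
width: 0.0
grip_force: 0.0
```

jog_arm --increments '[[[0, 0, 0, 0, 0, 1, -1], [0, 0, 0, 0, 0, 1, -1], [0, 0, 0, 0, 0, 0.1, -1], [0, 0, 0, 0, 0, 0, -1], [0, 0, 0, 0, 0, 0, -1]]]'

```text
time: 4.68
tool_pos: [0.3946, -0.2188, 0.4986]
tcp_rot: [-3.111, 0.434, 0.001]
wrist_force: [0.3, -0.8, -0.1]
width: 0.003
grip_force: 0.0
```

```bash
python3 - <<'E'
from h import *
f=np.array([.961,-.277,0]);k=np.array([.505,-.3004,0])
togo(k-.163*f+[0,0,.25])
E
```

```text
pos [ 0.3946 -0.2188  0.4986] yaw_y -105.89 units [-1.1469  1.5913  8.288 ]
t 4.6833 q [-0.5615 -0.2267  1.7543  0.      1.6144  1.2867] F [ 0.2674 -0.7612 -0.0806] T [ 0.016  -0.0156 -0.0502] w 0.00270238816644336 0.0
```

Tool x points towards the micrometer here; I want the camera on the robot side, so I'll do a half turn back (which also suits the knob turn later).

jog_arm --increments '[[[0, 0, 0, 0, 0, -1, -1], [0, 0, 0, 0, 0, -1, -1], [0, 0, 0, 0, 0, -1, -1], [0, 0, 0, 0, 0, -1, -1], [0, 0, 0, 0, 0, -1, -1]]]'

```text
time: 5.1
tool_pos: [0.3947, -0.2189, 0.4988]
tcp_rot: [-3.117, -0.393, 0.0]
wrist_force: [-0.2, 0.0, 0.6]
width: 0.002
grip_force: 0.0
```

jog_arm --increments '[[[0, 0, 0, 0, 0, -1, -1], [0, 0, 0, 0, 0, -1, -1], [0, 0, 0, 0, 0, -1, -1], [0, 0, 0, 0, 0, -1, -1], [0, 0, 0, 0, 0, -1, -1]]]'

```text
time: 5.52
tool_pos: [0.3947, -0.2189, 0.4988]
tcp_rot: [-2.909, -1.187, 0.0]
wrist_force: [0.2, 0.0, -0.1]
width: -0.001
grip_force: 0.0
```

jog_arm --increments '[[[0, 0, 0, 0, 0, -1, -1], [0, 0, 0, 0, 0, -1, -1], [0, 0, 0, 0, 0, -1, -1], [0, 0, 0, 0, 0, -1, -1], [0, 0, 0, 0, 0, -1, -1]]]'

```text
time: 5.93
tool_pos: [0.3947, -0.2189, 0.4988]
tcp_rot: [-2.503, -1.899, 0.0]
wrist_force: [-0.3, -0.7, -0.3]
width: -0.003
grip_force: 0.0
```

jog_arm --increments '[[[0, 0, 0, 0, 0, -1, -1], [0, 0, 0, 0, 0, -1, -1], [0, 0, 0, 0, 0, -1, -1], [0, 0, 0, 0, 0, -1, -1], [0, 0, 0, 0, 0, -1, -1]]]'

```text
time: 6.35
tool_pos: [0.3947, -0.2189, 0.4988]
tcp_rot: [-1.926, -2.482, 0.0]
wrist_force: [-0.1, -0.7, -0.6]
width: 0.003
grip_force: 0.0
```

jog_arm --increments '[[[0, 0, 0, 0, 0, -1, -1], [0, 0, 0, 0, 0, -1, -1], [0, 0, 0, 0, 0, -1, -1], [0, 0, 0, 0, 0, -1, -1], [0, 0, 0, 0, 0, -1, -1]]]'

```text
time: 6.77
tool_pos: [0.3947, -0.2189, 0.4988]
tcp_rot: [-1.218, -2.896, 0.0]
wrist_force: [0.1, 0.7, -0.7]
width: -0.001
grip_force: 0.0
```

jog_arm --increments '[[[0, 0, 0, 0, 0, -1, -1], [0, 0, 0, 0, 0, -1, -1], [0, 0, 0, 0, 0, -1, -1], [0, 0, 0, 0, 0, -1, -1], [0, 0, 0, 0, 0, -1, -1]]]'

```text
time: 7.18
tool_pos: [0.3947, -0.2189, 0.4988]
tcp_rot: [-0.427, -3.112, -0.0]
wrist_force: [0.4, 0.1, 0.1]
width: -0.0
grip_force: 0.0
```

jog_arm --increments '[[[0.2, -0.3, 1, 0, 0, 0, -1], [0.2, -0.3, 1, 0, 0, 0, -1], [0.2, -0.3, 1, 0, 0, 0, -1], [0.2, -0.3, 1, 0, 0, 0, -1], [0.3, -0.4, 1, 0, 0, 0, -1]]]'

```text
time: 7.6
tool_pos: [0.3495, -0.2559, 0.3476]
tcp_rot: [0.434, 3.111, -0.0]
wrist_force: [0.3, -0.4, 0.0]
width: 0.0
grip_force: 0.0
```

```bash
python3 - <<'E'
from h import *
f=np.array([.961,-.277,0]);k=np.array([.505,-.3004,0])
togo(k-.163*f+[0,0,.11])
s=read_state();p,d=viewer.read_camera('wrist');cv2.imwrite('pics/w1.png',p);np.save('pics/w1.npy',d)
np.savez('pics/w1s.npz',tool_pos=s['tool_pos'],tcp_rot=s['tcp_rot'])
E
```

```text
pos [ 0.3495 -0.2559  0.3476] yaw_y 74.12 units [0.0484 0.0109 7.9191]
t 7.6 q [-0.6897 -0.2356  2.0301  0.0003  1.3464 -1.9834] F [ 0.2938 -0.3887  0.0412] T [-0.0999 -0.0346 -0.0147] w 0.00036301857430682025 0.0
```

View pics/w1.png

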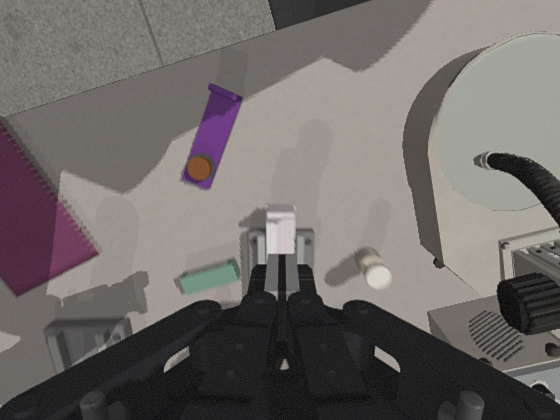

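The wrist view shows the carrier's tab at about (281,212), with the rails centred around u=281. So the approach line looks laterally aligned; I'll check it by ray.

```bash
python3 - <<'E'
from h import *
s=np.load('pics/w1s.npz');C=cam('wrist',s);f=np.array([.961,-.277,0]);l=np.array([.277,.961,0]);k=np.array([.505,-.3004,0])
p=cv2.imread('pics/w1.png');d=np.load('pics/w1.npy');P=cloud(C,d)
roi=np.zeros(d.shape,bool);roi[195:262,255:310]=1
t=roi&(P[...,2]>.05)&(P[...,2]<.07);q=P[t];print(t.sum(),q.mean(0),((q-k)@f).min(),((q-k)@f).max(),((q-k)@l).min(),((q-k)@l).max())
r=cv2.minAreaRect(q[:,:2].astype(np.float32)*1000);print(r)
for nm,zl,zh in(('plate',.025,.0305),('rail',.0312,.036)):
    m=np.zeros(d.shape,bool);m[195:290,235:320]=1;m&=(P[...,2]>zl)&(P[...,2]<zh)
    q=P[m];print(nm,m.sum(),np.percentile((q-k)@l,[1,50,99]),np.percentile((q-k)@f,[1,99]))
E
```

```text
229 [ 0.3873 -0.2673  0.0584] -0.12540244018324162 -0.11780723913839179 -0.01762499963023715 0.015702658024277585
((387.9263916015625, -267.642822265625), (33.330604553222656, 7.574924468994141), 74.23843383789062)
plate 1067 [-0.0191 -0.0007  0.0202] [-0.125  -0.0605]
rail 436 [-0.0307 -0.0009  0.0296] [-0.1251 -0.0486]
```

jog_arm --increments '[[[0, 0, 1, 0, 0, 0, -1], [0, 0, 1, 0, 0, 0, -1], [0, 0, 1, 0, 0, 0, -1], [0, 0, 1, 0, 0, 0, -1], [0, 0, 1, 0, 0, 0, -1]]]'

```text
time: 8.07
tool_pos: [0.3503, -0.2561, 0.1986]
tcp_rot: [0.436, 3.11, -0.001]
wrist_force: [-1.0, 0.1, -0.1]
width: -0.0
grip_force: 0.0
```

jog_arm --increments '[[[0, 0, 1, 0, 0, 0, -1], [0, 0, 1, 0, 0, 0, -1], [0, 0, 0.8, 0, 0, 0, -1], [0, 0, 0.1, 0, 0, 0, -1], [0, 0, 0, 0, 0, 0, -1]]]'

```text
time: 8.48
tool_pos: [0.3492, -0.2552, 0.111]
tcp_rot: [-0.436, -3.108, -0.003]
wrist_force: [0.4, -0.1, 0.3]
width: -0.005
grip_force: 0.0
```

jog_arm --increments '[[[-0.2, 0, 0, 0, 0, 0, -1], [-0.2, 0, 0, 0, 0, 0, -1], [-0.15, 0, 0, 0, 0, 0, -1], [-0.1, 0, 0, 0, 0, 0, -1], [0, 0, 0, 0, 0, 0, -1]]]'

```text
time: 8.9
tool_pos: [0.3702, -0.2622, 0.1133]
tcp_rot: [0.437, 3.108, -0.003]
wrist_force: [-0.4, -0.5, 0.6]
width: -0.004
grip_force: 0.0
```

```bash
python3 - <<'E'
from h import *
f=np.array([.961,-.277,0]);k=np.array([.505,-.3004,0])
togo(k-.111*f+[0,0,.11])
E
```

```text
pos [ 0.3702 -0.2622  0.1133] yaw_y 73.99 units [-0.9703  0.0219  0.1129]
t 8.9 q [-0.6713  0.0538  2.2376  0.      0.847  -1.9628] F [-0.3832 -0.5162  0.5779] T [-0.0328  0.0117  0.0127] w -0.003971712453000036 0.0
```

jog_arm --increments '[[[-0.1, 0, 0, 0, 0, 0, -1], [-0.1, 0, 0, 0, 0, 0, -1], [-0.1, 0, 0, 0, 0, 0, -1], [-0.1, 0, 0, 0, 0, 0, -1], [-0.1, 0, 0, 0, 0, 0, -1]]]'

```text
time: 9.32
tool_pos: [0.3827, -0.2653, 0.1117]
tcp_rot: [-0.438, -3.11, -0.001]
wrist_force: [-1.7, 0.1, 0.9]
width: -0.001
grip_force: 0.9
```

jog_arm --increments '[[[-0.06, 0, 0, 0, 0, 0, -1], [-0.06, 0, 0, 0, 0, 0, -1], [-0.05, 0, 0, 0, 0, 0, -1], [-0.04, 0, 0, 0, 0, 0, -1], [-0.04, 0, 0, 0, 0, 0, -1]]]'

```text
time: 9.73
tool_pos: [0.3902, -0.2675, 0.1118]
tcp_rot: [-0.438, -3.111, -0.0]
wrist_force: [-0.3, 1.0, -0.8]
width: -0.001
grip_force: 0.4
```

```bash
python3 - <<'E'
from h import *
f=np.array([.961,-.277,0]);k=np.array([.505,-.3004,0])
togo(k-.111*f+[0,0,.11])
P=cloud(cam('top'),viewer.read_camera('top')[1])
s=read_state();C=cam('wrist',s);p,d=viewer.read_camera('wrist');cv2.imwrite('pics/w2.png',p)
E
```

```text
pos [ 0.3902 -0.2675  0.1118] yaw_y 73.96 units [-0.2811  0.0065  0.0588]
t 9.7333 q [-0.6537  0.0938  2.1977  0.      0.8502 -1.9446] F [-0.2916  0.9963 -0.7824] T [ 0.0369  0.1416 -0.0066] w -0.0005371926514296277 0.3782401839271188
```

View pics/w2.png

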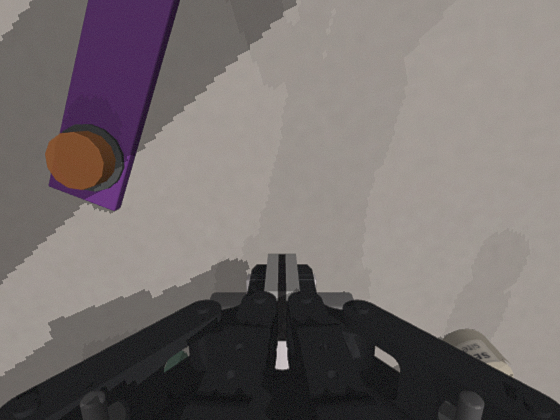

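The view shows the shut fingers at (281,270) in front of the tab, with nothing else near them. I'll creep forward.

jog_arm --increments '[[[-0.03, 0, 0, 0, 0, 0, -1], [-0.03, 0, 0, 0, 0, 0, -1], [-0.03, 0, 0, 0, 0, 0, -1], [-0.02, 0, 0, 0, 0, 0, -1], [-0.02, 0, 0, 0, 0, 0, -1]]]'

```text
time: 10.25
tool_pos: [0.3938, -0.2686, 0.1119]
tcp_rot: [-0.438, -3.111, -0.0]
wrist_force: [-1.1, 0.5, 0.9]
width: 0.0
grip_force: 0.8
```

jog_arm --increments '[[[-0.02, 0, 0, 0, 0, 0, -1], [-0.02, 0, 0, 0, 0, 0, -1], [-0.01, 0, 0, 0, 0, 0, -1], [-0.01, 0, 0, 0, 0, 0, -1], [0, 0, 0, 0, 0, 0, -1]]]'

```text
time: 10.67
tool_pos: [0.3956, -0.2691, 0.1119]
tcp_rot: [0.438, 3.111, -0.0]
wrist_force: [-1.2, -0.0, 0.1]
width: 0.002
grip_force: 0.6
```

```bash
python3 - <<'E'
from h import *
f=np.array([.961,-.277,0]);k=np.array([.505,-.3004,0])
togo(k-.111*f+[0,0,.11])
C=cam('scene');p,d=viewer.read_camera('scene');P=cloud(C,d);cv2.imwrite('pics/s2.png',p)
hsv=cv2.cvtColor(p,cv2.COLOR_BGR2HSV);h,s,v=cv2.split(hsv)
m=(h>4)&(h<16)&(s>120);m[:,:215]=0;m[:,:][:, 275:]=0;m[250:]=0;m[:215]=0
m&=(P[...,2]>.038)&(P[...,2]<.05);print(m.sum());q=P[m]-k;print('spec top along/lat',np.percentile(q@f,[1,50,99]),np.percentile(q@np.array([.277,.961,0]),[1,50,99]))
E
```

```text
pos [ 0.3956 -0.2691  0.1119] yaw_y 73.96 units [-0.0922  0.0075  0.0618]
t 10.6667 q [-0.6494  0.1033  2.1868  0.      0.8514 -1.9403] F [-1.152  -0.0452  0.1222] T [0.0746 0.1334 0.0308] w 0.0023455745308028166 0.5824604909867048
67
spec top along/lat [-0.0189 -0.0085  0.0064] [-0.0169 -0.0071  0.0073]
```

jog_arm --increments '[[[-0.02, 0, 0, 0, 0, 0, -1], [-0.02, 0, 0, 0, 0, 0, -1], [-0.01, 0, 0, 0, 0, 0, -1], [-0.01, 0, 0, 0, 0, 0, -1], [0, 0, 0, 0, 0, 0, -1]]]'

```text
time: 11.13
tool_pos: [0.3974, -0.2696, 0.1119]
tcp_rot: [0.438, 3.111, -0.0]
wrist_force: [-0.6, 0.4, 0.9]
width: 0.001
grip_force: 0.5
```

jog_arm --increments '[[[-0.01, 0, 0, 0, 0, 0, -1], [-0.01, 0, 0, 0, 0, 0, -1], [-0.01, 0, 0, 0, 0, 0, -1], [-0.01, 0, 0, 0, 0, 0, -1], [0, 0, 0, 0, 0, 0, -1]]]'

```text
time: 11.55
tool_pos: [0.3979, -0.2698, 0.1119]
tcp_rot: [-0.438, -3.109, -0.001]
wrist_force: [-5.9, 1.8, 4.8]
width: 0.003
grip_force: 2.6
```

Gentle contact with the stop (about 6 N), and TCP is at the expected home position. Now backing off and rising.

jog_arm --increments '[[[0.02, 0, 0, 0, 0, 0, -1], [0.1, 0, 0, 0, 0, 0, -1], [0.2, 0, 0, 0, 0, 0, -1], [0.2, 0, -0.2, 0, 0, 0, -1], [0, 0, -0.5, 0, 0, 0, -1]]]'

```text
time: 11.97
tool_pos: [0.3809, -0.2639, 0.1311]
tcp_rot: [-0.438, -3.106, -0.004]
wrist_force: [0.1, 0.6, -0.6]
width: 0.002
grip_force: 0.0
```

jog_arm --increments '[[[0, 0, -1, 0, 0, 0, -1], [0, 0, -1, 0, 0, 0, -1], [0, 0, -1, 0, 0, 0, -1], [0, 0, -1, 0, 0, 0, 0], [0, 0, -1, 0, 0, 0, 1]]]'

```text
time: 12.38
tool_pos: [0.3829, -0.2653, 0.2848]
tcp_rot: [0.438, 3.11, -0.001]
wrist_force: [0.1, 0.2, -0.4]
width: 0.268
grip_force: 0.0
```

jog_arm --increments '[[[-0.4, 0, -0.5, 0, 0, 0, 1], [-0.6, 0, 0, 0, 0, 0, 1], [-0.6, 0, 0, 0, 0, 0, 1], [-0.3, 0, 0, 0, 0, 0, 1], [0, 0, 0, 0, 0, 0, 1]]]'

```text
time: 12.8
tool_pos: [0.4392, -0.2816, 0.2982]
tcp_rot: [0.437, 3.11, -0.0]
wrist_force: [0.1, -0.0, -0.6]
width: 0.975
grip_force: 0.0
```

```bash
python3 - <<'E'
from h import *
f=np.array([.961,-.277,0]);l=np.array([.277,.961,0]);k=np.array([.505,-.3004,0])
togo(k+[0,0,.217])
s=read_state();C=cam('wrist',s);p,d=viewer.read_camera('wrist');cv2.imwrite('pics/w3.png',p);P=cloud(C,d)
m=(P[...,2]>.172)&(P[...,2]<.186)&(np.linalg.norm(P[...,:2]-k[:2],axis=-1)<.035)
v,u=np.nonzero(m);c,r=cv2.minEnclosingCircle(np.stack([u,v],1).astype(np.float32));q=plane(C,*c,.179)
print('knob',m.sum(),c,r,q,np.nanmedian(P[m],0),(q-k)@f,(q-k)@l)
C=cam('top');d=viewer.read_camera('top')[1];P=cloud(C,d)
t=(P[...,2]>.045)&(P[...,2]<.075);t[:, :215]=0;t[:,255:]=0;t[:235]=0;t[275:]=0
q=P[t]-k;print('tab',t.sum(),np.percentile(q@f,[2,50,98]),np.percentile(q@l,[2,98]))
E
```

```text
pos [ 0.4392 -0.2816  0.2982] yaw_y 73.99 units [-2.2772  0.0029  2.709 ]
t 12.8 q [-0.618  -0.0242  1.9354  0.0003  1.2293 -1.9095] F [ 0.0801 -0.0059 -0.5957] T [ 0.0282 -0.0159 -0.0375] w 0.9750775970542113 0.0
knob 2917 (281.2924499511719, 323.3113098144531) 31.99941062927246 [ 0.5008 -0.2996  0.179 ] [ 0.5012 -0.2997  0.1788] -0.004220079322184193 -0.0004168607640522872Traceback (most recent call last):
  File "<stdin>", line 10, in <module>
    return _quantile_unchecked(
        a, q, axis, out, overwrite_input, method, keepdims, weights)
    return _ureduce(a,
                    func=_quantile_ureduce_func,
    ...<5 lines>...
                    overwrite_input=overwrite_input,
                    method=method)
    r = func(a, **kwargs)
    result = _quantile(arr,
                       quantiles=q,
    ...<2 lines>...
                       out=out,
                       weights=wgt)
    slices_having_nans = np.isnan(arr[-1, ...])
                                  ~~~^^^^^^^^^
IndexError: index -1 is out of bounds for axis 0 with size 0
```

View pics/w3.png

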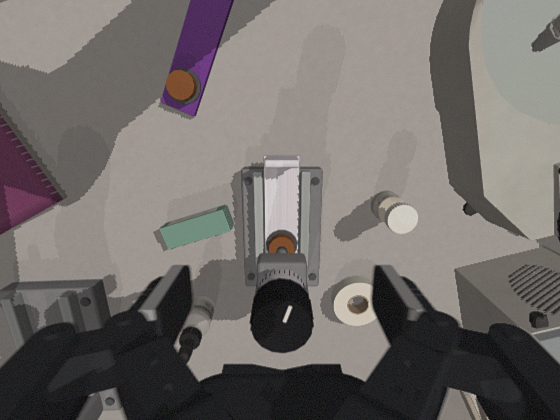

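The view shows the knob top at about (283,322) with its white line, the tab edge at (281,158), and the specimen at (281,245) mostly under the arm. The gripper is open and laterally aligned. I'll refine from this picture.

```bash
python3 - <<'E'
from h import *
s=read_state();C=cam('wrist',s);p=cv2.imread('pics/w3.png')
f=np.array([.961,-.277,0]);l=np.array([.277,.961,0]);k=np.array([.505,-.3004,0])
g=cv2.cvtColor(p,cv2.COLOR_BGR2GRAY);m=(g<50);m[:, :245]=0;m[:,320:]=0;m[:280]=0;m[355:]=0
v,u=np.nonzero(m);print(u.min(),u.max(),v.min(),v.max())
for z,vv in((.179,v.max()),(.147,v.min())): print(z,(plane(C,281,vv,z)-k)@f)
for uu in(u.min(),u.max()): print((plane(C,uu,320,.179)-k)@l)
for vv in(155,158,161): print('tab outer top edge z.06',(plane(C,281,vv,.06)-k)@f)
E
```

```text
250 312 280 351
0.179 0.01560732786770276
0.147 -0.022685122530319398
-0.021582159212100265
0.020715233307187768
tab outer top edge z.06 -0.10776272237731245
tab outer top edge z.06 -0.10492656219537992
tab outer top edge z.06 -0.1020753792885926
```

Physical contact (TCP stopped at -111 mm, finger half width 11 mm) agrees with the top view's knob position to within 1 mm, so I'll use it. Moving over and descending.

jog_arm --increments '[[[-0.6, 0, 0, 0, 0, 0, 1], [-0.6, 0, 0, 0, 0, 0, 1], [-0.6, 0, 0, 0, 0, 0, 1], [-0.45, 0, 0, 0, 0, 0, 1], [0, 0, 0, 0, 0, 0, 1]]]'

```text
time: 13.32
tool_pos: [0.5039, -0.3002, 0.2974]
tcp_rot: [-0.438, -3.111, -0.0]
wrist_force: [-1.0, -0.1, 0.5]
width: 0.998
grip_force: 0.0
```

jog_arm --increments '[[[0, 0, 0.4, 0, 0, 0, 1], [0, 0, 0.5, 0, 0, 0, 1], [0, 0, 0.5, 0, 0, 0, 1], [0, 0, 0.3, 0, 0, 0, 1], [0, 0, 0, 0, 0, 0, 1]]]'

```text
time: 13.73
tool_pos: [0.5004, -0.2987, 0.2432]
tcp_rot: [-0.438, -3.105, -0.004]
wrist_force: [0.1, 0.3, -0.3]
width: 1.0
grip_force: 0.0
```

```bash
python3 - <<'E'
from h import *
k=np.array([.504,-.3,0])
togo(k+[0,0,.217])
p,d=viewer.read_camera('scene');cv2.imwrite('pics/s3.png',p[100:310,120:400].repeat(2,0).repeat(2,1))
E
```

```text
pos [ 0.5004 -0.2987  0.2432] yaw_y 73.95 units [-0.1335 -0.0114  0.8741]
t 13.7333 q [-0.5808  0.1399  1.867  -0.0002  1.1413 -1.8713] F [ 0.054   0.2645 -0.3405] T [-0.0092 -0.0105 -0.0152] w 1.0002914027501768 0.0
```

View pics/s3.png

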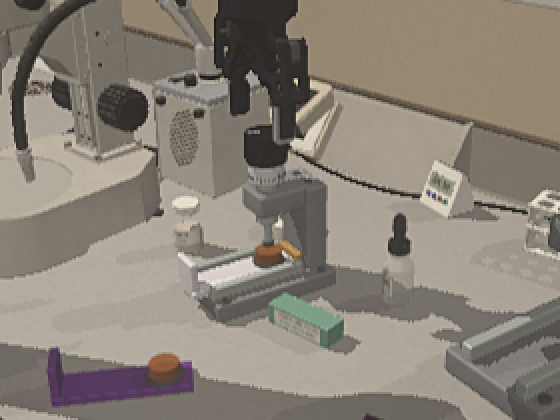

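The view shows the specimen under the spindle at (268,255), the carrier against the brass stop, and the fingers straddling the knob at (265,145). Down I go.

jog_arm --increments '[[[0, 0, 0.3, 0, 0, 0, 1], [0, 0, 0.3, 0, 0, 0, 1], [0, 0, 0.2, 0, 0, 0, 1], [0, 0, 0.05, 0, 0, 0, 1], [0, 0, 0, 0, 0, 0, 1]]]'

```text
time: 14.2
tool_pos: [0.5027, -0.2997, 0.2205]
tcp_rot: [-0.438, -3.109, -0.001]
wrist_force: [-0.3, -0.5, -0.7]
width: 0.998
grip_force: 0.0
```

jog_arm --increments '[[[0, 0, 0, 0, 0, 0, 1], [0, 0, 0, 0, 0, 0, 1], [0, 0, 0, 0, 0, 0, 1], [0, 0, 0, 0, 0, 0, 1], [0, 0, 0, 0, 0, 0, 1]]]'

```text
time: 14.62
tool_pos: [0.5033, -0.3001, 0.2217]
tcp_rot: [0.438, 3.11, -0.0]
wrist_force: [0.2, -1.0, 0.4]
width: 0.997
grip_force: 0.0
```

jog_arm --increments '[[[0, 0, 0.1, 0, 0, 0, 1], [0, 0, 0, 0, 0, 0, 0.3], [0, 0, 0, 0, 0, 0, 0.1], [0, 0, 0, 0, 0, 0, -0.2], [0, 0, 0, 0, 0, 0, -1]]]' --force 70

```text
time: 15.03
tool_pos: [0.5031, -0.3002, 0.2188]
tcp_rot: [0.438, 3.111, -0.001]
wrist_force: [-1.9, 2.0, -1.3]
width: 0.499
grip_force: 71.2
```

jog_arm --increments '[[[0, 0, 0, 0, 0, 0, -1], [0, 0, 0, 0, 0, 0, -1], [0, 0, 0, 0, 0, 0, -1], [0, 0, 0, 0, 0, 0, -1], [0, 0, 0, 0, 0, 0, -1]]]'

```text
time: 15.45
tool_pos: [0.5031, -0.3001, 0.2187]
tcp_rot: [0.438, 3.111, -0.0]
wrist_force: [-2.2, 0.7, 4.1]
width: 0.494
grip_force: 71.0
```

```bash
python3 - <<'E'
from h import *
togo(np.array([.505,-.3,.219]))
E
```

```text
pos [ 0.5031 -0.3001  0.2187] yaw_y 73.96 units [-0.0604  0.0214 -0.0114]
t 15.45 q [-0.5803  0.1646  1.8871 -0.0002  1.0898 -1.8711] F [-2.2428  0.6581  4.1221] T [-0.0615  0.269   0.02  ] w 0.4943177531492835 70.96627593040466
```

jog_arm --increments '[[[0, 0, 0, 0, 0, 0.5, -1], [0, 0, 0, 0, 0, 0.5, -1], [0, 0, 0, 0, 0, 0.5, -1], [0, 0, 0, 0, 0, 0.5, -1], [0, 0, 0, 0, 0, 0.5, -1]]]'

```text
time: 15.87
tool_pos: [0.5032, -0.2999, 0.2187]
tcp_rot: [0.844, 3.026, 0.0]
wrist_force: [-2.2, 0.9, 2.7]
width: 0.497
grip_force: 71.0
```

```bash
cat > st.py <<'E'
from h import *
s=read_state();R=Ro.from_rotvec(s['tcp_rot']).as_matrix()
print('t %.2f'%s['time'],'yaw %.2f'%np.degrees(np.arctan2(R[1,1],R[0,1])),'Tz %.3f'%s['torque'][2],'T',s['torque'],'F',s['wrist_force'],'q6 %.3f'%s['q'][5],'pos',s['tool_pos'],'w %.3f %.1f'%(s['width'],s['grip_force']))
E
python3 st.py
```

```text
t 15.87 yaw 58.84 Tz 0.153 T [0.088  0.2279 0.1534] F [-2.194   0.8563  2.7188] q6 -1.607 pos [ 0.5032 -0.2999  0.2187] w 0.497 71.0
```

jog_arm --increments '[[[0, 0, 0, 0, 0, 0.3, -1], [0, 0, 0, 0, 0, 0.3, -1], [0, 0, 0, 0, 0, 0.3, -1], [0, 0, 0, 0, 0, 0.3, -1], [0, 0, 0, 0, 0, 0.3, -1]]]'

```text
time: 16.28
tool_pos: [0.5033, -0.2997, 0.2187]
tcp_rot: [1.077, 2.951, 0.001]
wrist_force: [-0.6, 1.6, 4.0]
width: 0.497
grip_force: 71.0
```

```bash
python3 st.py
```

```text
t 16.28 yaw 49.90 Tz 0.152 T [0.2032 0.213  0.1524] F [-0.5605  1.608   3.9987] q6 -1.451 pos [ 0.5033 -0.2997  0.2187] w 0.497 71.0
```

jog_arm --increments '[[[0, 0, 0, 0, 0, 0.3, -1], [0, 0, 0, 0, 0, 0.3, -1], [0, 0, 0, 0, 0, 0.3, -1], [0, 0, 0, 0, 0, 0.3, -1], [0, 0, 0, 0, 0, 0.3, -1]]]'

```text
time: 16.7
tool_pos: [0.5034, -0.2996, 0.2187]
tcp_rot: [1.305, 2.857, 0.001]
wrist_force: [-1.3, 1.9, 2.7]
width: 0.498
grip_force: 71.0
```

```bash
python3 st.py
```

```text
t 16.70 yaw 40.90 Tz 0.183 T [0.2611 0.0981 0.1835] F [-1.3273  1.8954  2.7389] q6 -1.294 pos [ 0.5034 -0.2996  0.2187] w 0.498 71.0
```

jog_arm --increments '[[[0, 0, 0, 0, 0, 0.3, -1], [0, 0, 0, 0, 0, 0.3, -1], [0, 0, 0, 0, 0, 0.3, -1], [0, 0, 0, 0, 0, 0.3, -1], [0, 0, 0, 0, 0, 0.3, -1]]]'

```text
time: 17.12
tool_pos: [0.5036, -0.2995, 0.2187]
tcp_rot: [1.525, 2.746, 0.002]
wrist_force: [-0.3, 1.9, 3.8]
width: 0.5
grip_force: 70.9
```

```bash
python3 st.py
```

```text
t 17.12 yaw 31.89 Tz 0.195 T [0.3102 0.0032 0.195 ] F [-0.2975  1.8676  3.8432] q6 -1.137 pos [ 0.5036 -0.2995  0.2187] w 0.500 70.9
```

jog_arm --increments '[[[0, 0, 0, 0, 0, 0.3, -1], [0, 0, 0, 0, 0, 0.3, -1], [0, 0, 0, 0, 0, 0.3, -1], [0, 0, 0, 0, 0, 0.3, -1], [0, 0, 0, 0, 0, 0.3, -1]]]'

```text
time: 17.53
tool_pos: [0.5037, -0.2994, 0.2187]
tcp_rot: [1.736, 2.618, 0.002]
wrist_force: [0.1, 2.0, 2.7]
width: 0.498
grip_force: 70.9
```

```bash
python3 st.py
```

```text
t 17.53 yaw 22.89 Tz 0.231 T [ 0.4285 -0.032   0.2306] F [0.0621 1.9842 2.6573] q6 -0.980 pos [ 0.5037 -0.2994  0.2187] w 0.498 70.9
```

jog_arm --increments '[[[0, 0, 0, 0, 0, 0.3, -1], [0, 0, 0, 0, 0, 0.3, -1], [0, 0, 0, 0, 0, 0.3, -1], [0, 0, 0, 0, 0, 0.3, -1], [0, 0, 0, 0, 0, 0.3, -1]]]'

```text
time: 17.95
tool_pos: [0.5039, -0.2993, 0.2187]
tcp_rot: [1.936, 2.473, 0.003]
wrist_force: [-0.0, 3.0, 2.6]
width: 0.494
grip_force: 70.9
```

```bash
python3 st.py
```

```text
t 17.95 yaw 13.89 Tz 0.184 T [ 0.44   -0.1166  0.1836] F [-0.0292  3.0186  2.6179] q6 -0.823 pos [ 0.5039 -0.2993  0.2187] w 0.494 70.9
```

jog_arm --increments '[[[0, 0, 0, 0, 0, 0.25, -1], [0, 0, 0, 0, 0, 0.25, -1], [0, 0, 0, 0, 0, 0.25, -1], [0, 0, 0, 0, 0, 0.25, -1], [0, 0, 0, 0, 0, 0.25, -1]]]'

```text
time: 18.37
tool_pos: [0.504, -0.2993, 0.2187]
tcp_rot: [2.093, 2.342, 0.003]
wrist_force: [1.4, 1.9, 2.6]
width: 0.493
grip_force: 70.9
```

```bash
python3 st.py
```

```text
t 18.37 yaw 6.41 Tz 0.210 T [ 0.4018 -0.1961  0.2102] F [1.404  1.8681 2.6486] q6 -0.692 pos [ 0.504  -0.2993  0.2187] w 0.493 70.9
```

jog_arm --increments '[[[0, 0, 0, 0, 0, 0.25, -1], [0, 0, 0, 0, 0, 0.25, -1], [0, 0, 0, 0, 0, 0.25, -1], [0, 0, 0, 0, 0, 0.25, -1], [0, 0, 0, 0, 0, 0.25, -1]]]'

```text
time: 18.78
tool_pos: [0.5042, -0.2993, 0.2187]
tcp_rot: [2.242, 2.2, 0.004]
wrist_force: [2.9, 3.1, 2.0]
width: 0.497
grip_force: 70.9
```

```bash
python3 st.py
```

```text
t 18.78 yaw -1.08 Tz 0.249 T [ 0.4291 -0.339   0.2488] F [2.9188 3.0894 1.9891] q6 -0.561 pos [ 0.5042 -0.2993  0.2187] w 0.497 70.9
```

jog_arm --increments '[[[0, 0, 0, 0, 0, 0.2, -1], [0, 0, 0, 0, 0, 0.2, -1], [0, 0, 0, 0, 0, 0.2, -1], [0, 0, 0, 0, 0, 0.2, -1], [0, 0, 0, 0, 0, 0.2, -1]]]'

```text
time: 19.2
tool_pos: [0.5043, -0.2993, 0.2187]
tcp_rot: [2.354, 2.079, 0.004]
wrist_force: [4.3, 4.9, 2.3]
width: 0.498
grip_force: 71.0
```

```bash
python3 st.py
```

```text
t 19.20 yaw -7.10 Tz 0.361 T [ 0.7075 -0.7417  0.3609] F [4.3224 4.9375 2.3041] q6 -0.456 pos [ 0.5043 -0.2993  0.2187] w 0.498 71.0
```

jog_arm --increments '[[[0, 0, 0, 0, 0, 0.2, -1], [0, 0, 0, 0, 0, 0.2, -1], [0, 0, 0, 0, 0, 0.2, -1], [0, 0, 0, 0, 0, 0.2, -1], [0, 0, 0, 0, 0, 0.2, -1]]]'

```text
time: 19.62
tool_pos: [0.5043, -0.2994, 0.2187]
tcp_rot: [2.46, 1.953, 0.004]
wrist_force: [4.2, 3.7, 1.0]
width: 0.499
grip_force: 70.9
```

```bash
python3 st.py
```

```text
t 19.62 yaw -13.11 Tz 0.326 T [ 0.6315 -0.7565  0.3262] F [4.1777 3.6698 0.9642] q6 -0.352 pos [ 0.5043 -0.2994  0.2187] w 0.499 70.9
```

jog_arm --increments '[[[0, 0, 0, 0, 0, 0.1, -1], [0, 0, 0, 0, 0, 0.1, -1], [0, 0, 0, 0, 0, 0.1, -1], [0, 0, 0, 0, 0, 0.1, -1], [0, 0, 0, 0, 0, 0.1, -1]]]'

```text
time: 20.03
tool_pos: [0.5044, -0.2994, 0.2187]
tcp_rot: [2.509, 1.888, 0.004]
wrist_force: [4.4, 4.5, 0.7]
width: 0.496
grip_force: 70.9
```

```bash
python3 st.py
```

```text
t 20.03 yaw -16.09 Tz 0.195 T [ 0.5924 -0.7434  0.1951] F [4.4243 4.4818 0.7074] q6 -0.300 pos [ 0.5044 -0.2994  0.2187] w 0.496 70.9
```

jog_arm --increments '[[[0, 0, 0, 0, 0, 0.1, -1], [0, 0, 0, 0, 0, 0.1, -1], [0, 0, 0, 0, 0, 0.1, -1], [0, 0, 0, 0, 0, 0.1, -1], [0, 0, 0, 0, 0, 0.1, -1]]]'

```text
time: 20.45
tool_pos: [0.5044, -0.2994, 0.2187]
tcp_rot: [2.558, 1.822, 0.005]
wrist_force: [5.2, 3.6, 0.6]
width: 0.494
grip_force: 70.9
```

```bash
python3 st.py
```

```text
t 20.45 yaw -19.09 Tz 0.217 T [ 0.6749 -0.7822  0.2175] F [5.2355 3.6291 0.632 ] q6 -0.247 pos [ 0.5044 -0.2994  0.2187] w 0.494 70.9
```

jog_arm --increments '[[[0, 0, 0, 0, 0, 0.1, -1], [0, 0, 0, 0, 0, 0.1, -1], [0, 0, 0, 0, 0, 0.1, -1], [0, 0, 0, 0, 0, 0.1, -1], [0, 0, 0, 0, 0, 0.1, -1]]]'

```text
time: 20.87
tool_pos: [0.5045, -0.2994, 0.2187]
tcp_rot: [2.605, 1.754, 0.005]
wrist_force: [4.7, 4.7, 1.6]
width: 0.5
grip_force: 70.9
```

```bash
python3 st.py
```

```text
t 20.87 yaw -22.10 Tz 0.224 T [ 0.6426 -0.805   0.2242] F [4.7431 4.6776 1.6194] q6 -0.195 pos [ 0.5045 -0.2994  0.2187] w 0.500 70.9
```

jog_arm --increments '[[[0, 0, 0, 0, 0, 0.1, -1], [0, 0, 0, 0, 0, 0.1, -1], [0, 0, 0, 0, 0, 0.1, -1], [0, 0, 0, 0, 0, 0.1, -1], [0, 0, 0, 0, 0, 0.1, -1]]]'

```text
time: 21.28
tool_pos: [0.5045, -0.2995, 0.2187]
tcp_rot: [2.65, 1.685, 0.005]
wrist_force: [4.8, 4.5, 0.6]
width: 0.494
grip_force: 70.9
```

```bash
python3 st.py
```

```text
t 21.28 yaw -25.10 Tz 0.151 T [ 0.5764 -0.798   0.151 ] F [4.8088 4.4961 0.5566] q6 -0.142 pos [ 0.5045 -0.2995  0.2187] w 0.494 70.9
```

jog_arm --increments '[[[0, 0, 0, 0, 0, 0.1, -1], [0, 0, 0, 0, 0, 0.1, -1], [0, 0, 0, 0, 0, 0.1, -1], [0, 0, 0, 0, 0, 0.1, -1], [0, 0, 0, 0, 0, 0.1, -1]]]'

```text
time: 21.7
tool_pos: [0.5046, -0.2994, 0.2187]
tcp_rot: [2.693, 1.615, 0.005]
wrist_force: [5.3, 3.4, 0.1]
width: 0.497
grip_force: 70.8
```

```bash
python3 st.py
```

```text
t 21.70 yaw -28.10 Tz 0.155 T [ 0.5574 -0.8666  0.1554] F [5.258  3.3582 0.1334] q6 -0.090 pos [ 0.5046 -0.2994  0.2187] w 0.497 70.8
```

jog_arm --increments '[[[0, 0, 0, 0, 0, 0.1, -1], [0, 0, 0, 0, 0, 0.1, -1], [0, 0, 0, 0, 0, 0.1, -1], [0, 0, 0, 0, 0, 0.1, -1], [0, 0, 0, 0, 0, 0.1, -1]]]'

```text
time: 22.12
tool_pos: [0.5047, -0.2995, 0.2187]
tcp_rot: [2.734, 1.544, 0.005]
wrist_force: [5.8, 2.8, -0.5]
width: 0.5
grip_force: 70.8
```

```bash
python3 st.py
```

```text
t 22.12 yaw -31.09 Tz 0.334 T [ 0.5677 -0.9163  0.3337] F [ 5.7594  2.7998 -0.4963] q6 -0.038 pos [ 0.5047 -0.2995  0.2187] w 0.500 70.8
```

jog_arm --increments '[[[0, 0, 0, 0, 0, 0.1, -1], [0, 0, 0, 0, 0, 0.1, -1], [0, 0, 0, 0, 0, 0.1, -1], [0, 0, 0, 0, 0, 0.1, -1], [0, 0, 0, 0, 0, 0, -1]]]'

```text
time: 22.53
tool_pos: [0.5047, -0.2995, 0.2187]
tcp_rot: [2.766, 1.487, 0.005]
wrist_force: [5.8, 4.1, -0.2]
width: 0.498
grip_force: 70.8
```

```bash
python3 st.py; python3 - <<'E'
from h import *
p,d=viewer.read_camera('scene');cv2.imwrite('pics/s4.png',cv2.resize(p[160:260,190:300],None,fx=5,fy=5,interpolation=cv2.INTER_CUBIC))
E
python3 st.py
```

```text
t 22.53 yaw -33.48 Tz 0.142 T [ 0.6095 -1.0155  0.1418] F [ 5.7874  4.142  -0.1565] q6 0.004 pos [ 0.5047 -0.2995  0.2187] w 0.498 70.8
t 22.58 yaw -33.47 Tz 0.171 T [ 0.6011 -0.9716  0.1712] F [5.9467 3.3145 0.5263] q6 0.004 pos [ 0.5047 -0.2995  0.2187] w 0.498 70.8
```

View pics/s4.png

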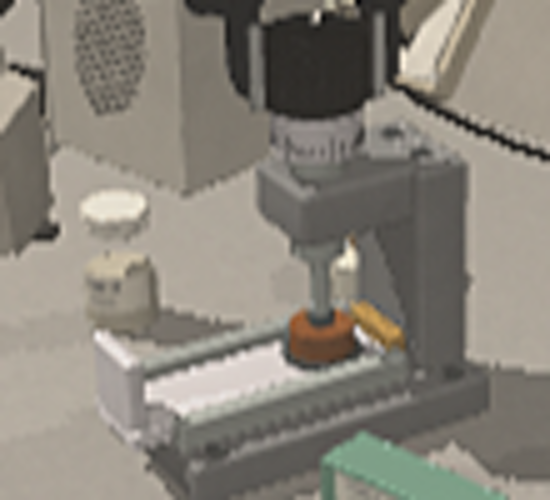

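The spindle's flat end rests on the specimen at (320,318), and the carrier's nose meets the brass block. I'll go on in fine steps, reading the torque to place the clicks.

jog_arm --increments '[[[0, 0, 0, 0, 0, 0.1, -1], [0, 0, 0, 0, 0, 0.1, -1], [0, 0, 0, 0, 0, 0.1, -1], [0, 0, 0, 0, 0, 0.1, -1], [0, 0, 0, 0, 0, 0.1, -1]]]'

```text
time: 23.0
tool_pos: [0.5048, -0.2995, 0.2187]
tcp_rot: [2.804, 1.414, 0.006]
wrist_force: [6.3, 3.8, 0.6]
width: 0.496
grip_force: 70.8
```

```bash
python3 st.py
```

```text
t 23.00 yaw -36.48 Tz 0.359 T [ 0.5244 -0.9561  0.3591] F [6.3423 3.8425 0.5632] q6 0.056 pos [ 0.5048 -0.2995  0.2187] w 0.496 70.8
```

Torque is high while moving and fades at a pause. One click has passed (drop at about -14°) and the second is nearly reached (24° later). I'll stop here, hold, then let go.

jog_arm --increments '[[[0, 0, 0, 0, 0, 0, -1], [0, 0, 0, 0, 0, 0, -1], [0, 0, 0, 0, 0, 0, -1], [0, 0, 0, 0, 0, 0, -1], [0, 0, 0, 0, 0, 0, -1]]]'

```text
time: 23.42
tool_pos: [0.5047, -0.2996, 0.2187]
tcp_rot: [2.804, 1.414, 0.006]
wrist_force: [5.2, 3.0, 0.8]
width: 0.499
grip_force: 70.8
```

```bash
python3 st.py;python3 - <<'E'
from h import *
p,d=viewer.read_camera('wrist');cv2.imwrite('pics/w4.png',p)
E
```

```text
t 23.42 yaw -36.48 Tz 0.180 T [ 0.5411 -0.8774  0.1798] F [5.1589 3.0376 0.8435] q6 0.056 pos [ 0.5047 -0.2996  0.2187] w 0.499 70.8
```

jog_arm --increments '[[[0, 0, 0, 0, 0, 0, 0.05], [0, 0, 0, 0, 0, 0, 0.1], [0, 0, 0, 0, 0, 0, 0.4], [0, 0, 0, 0, 0, 0, 1], [0, 0, 0, 0, 0, 0, 1]]]' --force 20

```text
time: 23.88
tool_pos: [0.5026, -0.3001, 0.218]
tcp_rot: [-2.804, -1.415, 0.001]
wrist_force: [0.9, 0.6, -0.1]
width: 0.946
grip_force: 0.0
```

jog_arm --increments '[[[0, 0, 0, 0, 0, 0, 1], [0, 0, 0, 0, 0, 0, 1], [0, 0, 0, 0, 0, 0, 1], [0, 0, -0.1, 0, 0, 0, 1], [0, 0, -0.3, 0, 0, 0, 1]]]'

```text
time: 24.3
tool_pos: [0.5022, -0.2995, 0.2292]
tcp_rot: [-2.802, -1.414, 0.003]
wrist_force: [0.2, 0.3, 0.3]
width: 0.999
grip_force: 0.0
```

jog_arm --increments '[[[0, 0, -0.6, 0, 0, 0, 1], [0, 0, -0.8, 0, 0, 0, 1], [0, 0, -0.6, 0, 0, 0, 1], [0, 0, -0.4, 0, 0, 0, 1], [0, 0, 0, 0, 0, 0, 1]]]'

```text
time: 24.72
tool_pos: [0.5046, -0.301, 0.3069]
tcp_rot: [2.799, 1.413, 0.006]
wrist_force: [0.3, 0.0, 0.7]
width: 0.999
grip_force: 0.0
```

```bash
python3 st.py; python3 - <<'E'
from h import *
s=read_state();C=cam('wrist',s);p,d=viewer.read_camera('wrist');cv2.imwrite('pics/w5.png',p)
# white line angle on knob: world, initial (w3 pic) vs now
def line(p,C,roi):
    g=cv2.cvtColor(p,cv2.COLOR_BGR2GRAY);a,b,c,e=roi;m=np.zeros(g.shape,bool);m[a:b,c:e]=g[a:b,c:e]>130
    n,l,st,_=cv2.connectedComponentsWithStats(m.astype(np.uint8));print([tuple(x) for x in st[1:] if x[4]>8])
    return m
t=cv2.imread('pics/w3.png');line(t,None,(295,335,260,305))
cam_t,_=viewer.read_camera('top');cv2.imwrite('pics/t5.png',cam_t)
cv2.imwrite('pics/both.png',np.hstack([p[200:420,160:400]]).repeat(2,0).repeat(2,1))
E
```

```text
t 24.72 yaw -36.44 Tz -0.013 T [-0.038   0.0298 -0.0126] F [0.3068 0.026  0.6946] q6 0.056 pos [ 0.5046 -0.301   0.3069] w 0.999 0.0
[(np.int32(283), np.int32(306), np.int32(9), np.int32(17), np.int32(65))]
```

View pics/w5.png

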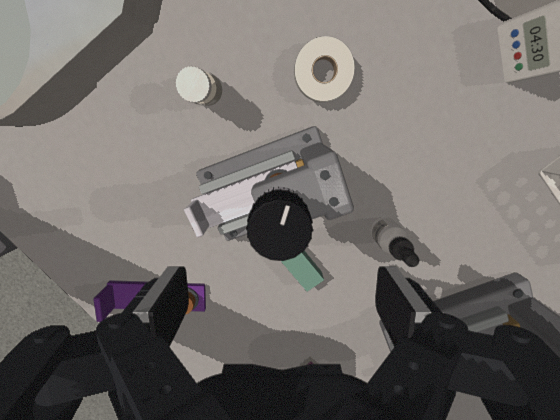

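The view shows the knob freed at (281,225), with its white line at the same angle to the tool as before the grip. The carrier is in place and the vial, tape, dropper and slide box are standing undisturbed. I'll measure the line's turn to see any spring-back.

```bash
python3 - <<'E'
from h import *
s=read_state();Cn=cam('wrist',s)
w3={'tool_pos':np.array([.4392,-.2816,.2982]),'tcp_rot':Ro.from_euler('z',0).as_rotvec()}
w3['tcp_rot']=np.array([.437,3.11,0]);C3=cam('wrist',w3)
def ang(f,C,roi):
    g=cv2.imread(f,0);a,b,c,e=roi;m=np.zeros(g.shape,np.float64);m[a:b,c:e]=np.clip(g[a:b,c:e].astype(float)-70,0,None)
    v,u=np.nonzero(m);w=m[v,u];P=np.array([plane(C,x,y,.179)[:2] for x,y in zip(u,v)])
    mu=np.average(P,0,w);ev,V=np.linalg.eigh(np.cov(P.T,aweights=w));a=V[:,1];print(f,len(u),mu,np.sqrt(ev),'angle mod180 %.1f'%(np.degrees(np.arctan2(a[1],a[0]))%180))
ang('pics/w3.png',C3,(298,332,270,302))
ang('pics/w5.png',Cn,(200,232,270,300))
g=cv2.imread('pics/w4.png',0);print(g.shape)
E
```

```text
pics/w3.png 87 [ 0.4948 -0.2932] [0.0008 0.0039] angle mod180 145.6
pics/w5.png 103 [ 0.5127 -0.2912] [0.0007 0.0037] angle mod180 37.1
(420, 560)
```

```bash
python3 -c "
from workcell import bot
print(bot.finish_job())"
```

```text
the job is handed in; nothing more can be done
None
```

I handed the job in, but it gave no verdict: the carrier was pushed home against the brass stop with about 6 N, and the spindle is closed on the specimen. The torque showed one full click and most of a second (slip estimated from torque and knob angle, not measured directly). The gripper let go and is clear, and the last picture showed nothing around the micrometer visibly moved.

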